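# Put away the optics from a dismantled beam path

### The arm

A 6-joint arm with a two-finger parallel gripper is mounted at the origin on the work surface. World frame = base frame: x ahead of the robot, y to its left, z up, the work surface at z = 0. Lengths are in m, angles in rad, forces in N, time in s.
With the tool pointing down it reaches from about 0.325 to 0.9 m from the base axis. Payload 3.5 kg.
Tool frame: the origin (TCP) lies at the very end of the fingers, on their centre line; the grasp point (between the pads) lies 19 mm behind it; z points along the fingers, y is the line along which they close (so a half turn about z gives the same grasp; the last joint's range is limited). The gripper opens to 85 mm and grips with 20 to 120 N. Pads are 22 mm wide; open, the fingers measure 114 mm over their backs; the gripper's body (76 mm by 85 mm) begins 54 mm behind the grasp point. The pads swing forward as they close: fully open they stand 13 mm farther back than shut.
Start: joints at [-1.399, 0.276, -0.026, 1.268, 0, 1.467], TCP at [0.17, -0.602, 0.231] pointing down, gripper open.
Joint ranges: [-3.12, 3.12], [-0.85, 1.88], [-1.08, 1.24], [-1.95, 2.15], [-1.57, 1.53], [-3.14, 3.14]. Speed limits (rad/s): [2.57, 2.57, 3.14, 3.14, 3.14, 3.14].

### API

Orientations are given as a 3x3 rotation matrix whose columns are the frame's x, y, z axes.
In Python, from workcell import r gives the robot as it stands.
- The arm moves only by the tool send_rows, never from a script. Its argument "commands" is a list of rows, each a list of 3 entries, a list of its own where there are three numbers: the turn, a rotation vector about the tool's x, y, z in rad, then the shift along the tool's x, y, z in cm, then the finger opening in cm, from 0 to 8.54. In form: [[[ax, ay, az], [x, y, z], fingers], ...]. A call has 1 to 8 rows; each row is the pose to reach, as a shift and turn from the pose commanded when the call began, along the tool's axes at that moment; what a row does not reach only later rows make up. A row lasts 1/8 s, in which the tool goes at most 62.5 mm and 10.7 degrees, less where a joint would pass 70% of its speed; a pose out of reach is approached as far as the arm can. A call with a gripper value outside its range is refused whole. The fingers move at their own pace and stop on an object; "force" is the grip in N (left out, the last holds). Time passes only in rows, so rows that repeat a pose let the fingers close. It gives the time, the measured TCP pose, the force, the opening and the grip force at its end, in the units of the state.
- r.get_obs(): the state, without advancing time (a new reading comes with each control period).
- r.capture(name): name is "side" or "top"; returns a dict with "img" (420x560x3 uint8, red, green, blue), "z_map" (420x560 float32, m along the optical axis (not along the pixel's ray), 0 where there is no reading), "fov_y" (degrees; the focal length in pixels is half the picture's height over the tangent of half this angle, whatever the lens; pixels are square), "cx", "cy" (the principal point, pixels), "eye" and "rotation" of the camera in the world. Camera axes: x right, y down, z forward; pixel columns grow to the right and rows downward; lengths in m; the calibration is good to about 2 mm. A picture is of the moment at which its call begins.
- r.job_done(): hands the job in; it is judged then, once.
The state is a dict: "t": time; "q": joint angles; "qd": joint speeds; "joint_torque": joint torques, N m; "eef_pos": TCP position; "tcp_rot": TCP orientation; "ft_force": force on the tool from outside, world axes, zero at the start; "ft_torque": the same for the moment, N m; "finger_gap": finger opening in m; "gripper_force": force on a finger pad.
Only numpy, scipy, OpenCV 4.12 (cv2) and the standard library are available. Lean on these libraries where they do the work, as an engineer would, in place of code of your own. Each camera call takes 0.05 s, during which the arm holds its last target. There are 200 camera calls.

### The job

Put the loose optics away in their trays: one lens flat in each well of the white tray, both post holders standing upright in the yellow tray, and the loose mirror mount standing upright in the blue tray. The lenses are glass, so set them down rather than drop them, and do not touch the mirror and the iris that are still bolted to the table.

Things in the scene. Friction and masses are not known exactly. Their poses are not given: they have to be found in the camera images.
- lens_a_center (a point): One of two identical mounted lenses: a black knurled ring with pale blue glass in its top, 43 mm diameter, 20 mm tall, lying flat with its axis (z) upright. The point is its centre, 10 mm above its underside. Weighs about 60 g.
- lens_b_center (a point): One of two identical mounted lenses: a black knurled ring with pale blue glass in its top, 43 mm diameter, 20 mm tall, lying flat with its axis (z) upright. The point is its centre, 10 mm above its underside. Weighs about 60 g.
- holder_a_center (a point): One of two identical loose post holders, upright: a black tube, 25 mm diameter, 55 mm tall in all, open bore in its top, round foot 31.8 mm diameter, 6 mm high. A steel thumbscrew (9.6 mm diameter) sticks out along its own +y to 27 mm off the axis, 42 mm above the underside: pinch the tube along its x. z is its axis; the point is its centre, 27.5 mm above the underside. 90 g.
- holder_b_center (a point): One of two identical loose post holders, upright: a black tube, 25 mm diameter, 55 mm tall in all, open bore in its top, round foot 31.8 mm diameter, 6 mm high. A steel thumbscrew (9.6 mm diameter) sticks out along its own +y to 27 mm off the axis, 42 mm above the underside: pinch the tube along its x. z is its axis; the point is its centre, 27.5 mm above the underside. 90 g.
- mirror_mount_center (a point): Loose mirror mount, upright on its lower edge: two black square plates, 50 mm wide (y), 50 tall (z), together 24 thick (x: -12 to +12), a silver mirror in the -x face. Brass knobs of 9.6 mm diameter stand 16 mm out of the +x face at y=+18.5, 42.5 up, and y=-18.5, 7.5 up; pinch across x between them. The point: middle of the plates, 25 mm above the underside. 150 g.
- lens_tray: The white lens tray, fixed, 88 mm (x) by 160 mm (y) by 16 mm tall, with two round grey-floored wells of 62 mm diameter and 8 mm depth at y=-37 mm and y=+37 mm (x=0): one lens in each. Origin: centre of its underside; the wells' floor is 8 mm above it.
- holder_tray: The yellow tray for the post holders, fixed, open on top, 90 mm (x) by 150 mm (y) outside, 22 mm tall, walls and floor 3 mm thick. Origin: centre of its underside.
- mount_tray: The blue tray for the mirror mount, fixed, open on top, 110 mm (x) by 120 mm (y) outside, 22 mm tall, walls and floor 3 mm thick. Origin: centre of its underside.
- fixed_mirror: A similar mirror but with light grey plates, raised on a black and steel post and bolted to the table by a clamping fork: it stays, and must not be touched. Its highest point is 116 mm above the table; all of it lies within 38 mm of its axis. Origin: on its axis, at the table.
- fixed_iris: A round black iris (42 mm diameter) on a post, bolted to the table by a clamping fork: it stays, and must not be touched. Its highest point is 122 mm above the table; all of it lies within 38 mm of its axis. Origin: on its axis, at the table.

How it is judged:
At the end, for the whole second after the job is handed in: One lens flat in each well of the white tray, centre within 12 mm of the well's in x and y; both post holders upright in the yellow tray, the mirror mount upright in the blue tray; all on the floor (3 mm), within 0.1 rad of upright, released and at rest (((x of lens_a_center in the frame of lens_tray between -0.012 and 0.012 m and y of lens_a_center in the frame of lens_tray between -0.049 and -0.025 m and z of lens_a_center in the frame of lens_tray between 0.015 and 0.021 m and angle between lens_a_center's own z axis and vertical below 0.1 rad) or (x of lens_a_center in the frame of lens_tray between -0.012 and 0.012 m and y of lens_a_center in the frame of lens_tray between 0.025 and 0.049 m and z of lens_a_center in the frame of lens_tray between 0.015 and 0.021 m and angle between lens_a_center's own z axis and vertical below 0.1 rad)) and linear speed of each of lens_a, lens_b, holder_a, holder_b, mirror_mount below 0.02 m/s and angular speed of each of lens_a, lens_b, holder_a, holder_b, mirror_mount below 0.2 rad/s and ((x of lens_b_center in the frame of lens_tray between -0.012 and 0.012 m and y of lens_b_center in the frame of lens_tray between -0.049 and -0.025 m and z of lens_b_center in the frame of lens_tray between 0.015 and 0.021 m and angle between lens_b_center's own z axis and vertical below 0.1 rad) or (x of lens_b_center in the frame of lens_tray between -0.012 and 0.012 m and y of lens_b_center in the frame of lens_tray between 0.025 and 0.049 m and z of lens_b_center in the frame of lens_tray between 0.015 and 0.021 m and angle between lens_b_center's own z axis and vertical below 0.1 rad)) and x of holder_a_center in the frame of holder_tray between -0.034 and 0.034 m and y of holder_a_center in the frame of holder_tray between -0.064 and 0.064 m and z of holder_a_center in the frame of holder_tray between 0.0275 and 0.0335 m and angle between each of holder_a_center, holder_b_center, mirror_mount_center's own z axis and vertical below 0.1 rad and x of holder_b_center in the frame of holder_tray between -0.034 and 0.034 m and y of holder_b_center in the frame of holder_tray between -0.064 and 0.064 m and z of holder_b_center in the frame of holder_tray between 0.0275 and 0.0335 m and x of mirror_mount_center in the frame of mount_tray between -0.046 and 0.046 m and y of mirror_mount_center in the frame of mount_tray between -0.051 and 0.051 m and z of mirror_mount_center in the frame of mount_tray between 0.025 and 0.031 m); the robot touches nothing.
It fails at once if a lens is dropped: it moves faster than 0.7 m/s while the gripper does not hold it (a fall of about 25 mm) (linear speed of lens_a above 0.7 m/s and contact force between the fingers and lens_a below 0.05 N).
It fails at once if a lens is dropped: it moves faster than 0.7 m/s while the gripper does not hold it (a fall of about 25 mm) (linear speed of lens_b above 0.7 m/s and contact force between the fingers and lens_b below 0.05 N).
It fails at once if the bolted-down mirror is bumped (touched with more than 3 N) (contact force between anything else and fixed_mirror above 3 N).
It fails at once if the bolted-down iris is bumped (touched with more than 3 N) (contact force between anything else and fixed_iris above 3 N).
It also fails if it takes over 128 s, if anything falls off the work surface, if the arm or the gripper's body presses on something with over 40 N, if the wrist force passes 120 N, or if a joint passes its speed limit or range.

## Working session

There is one attempt and no reset: what is moved stays moved. The work goes in short steps, Python scripts to look and compute and a tool call to move; the robot and the scene stay as the last step left them, time stands still between calls to the robot, and variables do not carry over. Pictures are saved under pics/ and viewed, at most 14 in all, crops included, and the job is handed in when it is done.

Besides the shell and the picture viewer there is one more tool, called after "Emit:" in YAML: its name, and indented under it one key for each argument. send_rows: Moves the arm, as the interface text tells. Its arguments: {"type":"object","properties":{"commands":{"type":"array","items":{"type":"array"}},"force":{"type":"number"}},"required":["commands"]}

```bash
mkdir -p pics; ls
cat > h.py <<'E'
import numpy as np, cv2
from workcell import r
def cap(n,save=None):
    c=r.capture(n)
    if save: cv2.imwrite('pics/'+save,c['img'][:,:,::-1])
    h,w=c['z_map'].shape; f=h/2/np.tan(np.radians(c['fov_y'])/2)
    v,u=np.mgrid[:h,:w]; z=c['z_map']
    P=np.stack([(u-c['cx'])/f*z,(v-c['cy'])/f*z,z],-1)@np.array(c['rotation']).T+np.array(c['eye'])
    P[z==0]=np.nan
    return c,P
E
python3 - <<'E'
from h import *
for n in('top','side'):
    c,P=cap(n,n+'0.png'); print(n,c['eye'],np.round(c['rotation'],3).tolist(),c['fov_y'],c['cx'],c['cy'])
    np.save(n+'.npy',P)
o=r.get_obs(); print(o['t'],o['eef_pos'],np.round(o['tcp_rot'],3).tolist(),o['finger_gap'])
E
```

```text
pics
top [ 0.38751454 -0.01012684  1.05299749] [[-0.017, -0.989, 0.147], [-1.0, 0.019, 0.016], [-0.019, -0.147, -0.989]] 45.86692938065893 283.38651567332926 201.8924925367471
side [0.08937109 0.78805696 0.69597587] [[-0.876, -0.28, 0.393], [-0.483, 0.51, -0.712], [-0.001, -0.813, -0.582]] 49.55916133848253 283.0991030646188 206.54673975774287
0.1 [ 0.16946347 -0.60085833  0.23027309] [[0.962, 0.271, -0.0], [0.271, -0.962, 0.002], [0.0, -0.002, -1.0]] 0.08539048880594384
```

View pics/top0.png

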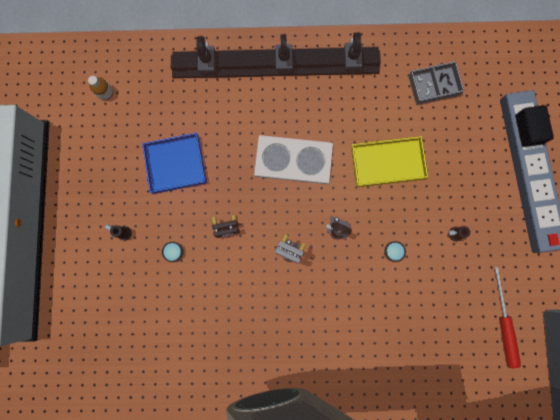

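View pics/side0.png

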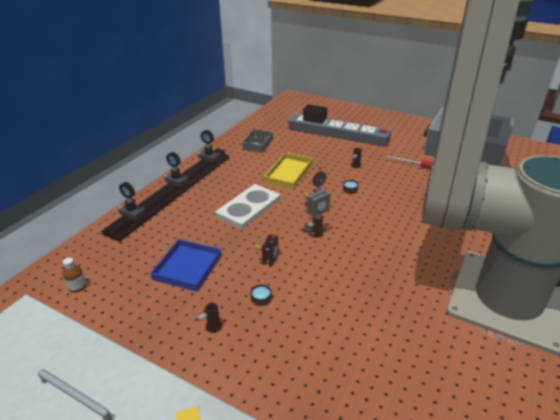

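The top picture shows the lenses at (173,252) and (396,251), the holders at (121,232) and (458,233), and the loose mount at (225,228). The fixed mirror is at (290,250), the iris at (340,228), and the trays are at (175,163) blue, (293,159) white and (390,162) yellow. The side view agrees with this layout.

```bash
cat > m.py <<'E'
from h import *
c,P=cap('top')
big=cv2.resize(c['img'],None,fx=4,fy=4,interpolation=cv2.INTER_CUBIC)[:,:,::-1]
tiles=[cv2.resize(big[4*(v-30):4*(v+30),4*(u-30):4*(u+30)],(256,256)) for u,v in((121,232),(225,228),(458,233),(290,250),(340,228),(396,251))]
cv2.imwrite('pics/crop.png',np.vstack([np.hstack(tiles[:3]),np.hstack(tiles[3:])]))
def reg(n,u,v,h,zmin,zmax):
    p=P[v-h:v+h,u-h:u+h].reshape(-1,3); p=p[(p[:,2]>zmin)&(p[:,2]<zmax)]
    rc=cv2.minAreaRect((p[:,:2]*1000).astype(np.float32))
    print(n,len(p),'mean',p.mean(0).round(4),'zmax',p[:,2].max().round(4),'rect',np.round(rc[0],1),np.round(rc[1],1),round(rc[2],1))
print('table z',[np.nanmedian(P[v-5:v+5,u-5:u+5,2]).round(4) for u,v in((200,300),(420,300),(240,200))])
reg('lensA',173,252,18,.012,.03);reg('lensB',396,251,18,.012,.03)
for n,u,v in(('hA',121,232),('hB',458,233)):
    reg(n+' top',u,v,22,.05,.07);reg(n+' all',u,v,22,.03,.07)
reg('mount top',225,228,24,.046,.06);reg('mount all',225,228,24,.03,.06)
reg('blue',175,163,40,.017,.03);reg('white',293,159,46,.012,.02);reg('yellow',390,162,44,.017,.03)
reg('fmir',290,250,28,.03,.14);reg('fmir top',290,250,28,.1,.14);reg('iris',340,228,24,.03,.14);
E
python3 m.py
```

```text
table z [np.float64(0.0003), np.float64(0.0002), np.float64(0.0008)]
lensA 346 mean [0.4425 0.241  0.0183] zmax 0.0248 rect [442.6 240.6] [41.5 41.6] 89.0
lensB 350 mean [ 0.4354 -0.2228  0.018 ] zmax 0.0249 rect [ 434.7 -222.7] [41.2 41.5] 88.2
hA top 100 mean [0.4845 0.3469 0.0549] zmax 0.0607 rect [484.2 347.5] [24.1 22.9] 89.2
hA all 184 mean [0.4852 0.3487 0.0492] zmax 0.0607 rect [485.1 354.2] [40.  23.7] 82.9
hB top 108 mean [ 0.4698 -0.3532  0.0545] zmax 0.0589 rect [ 472.5 -349.4] [34.1 23.8] 63.4
hB all 189 mean [ 0.4695 -0.3496  0.049 ] zmax 0.0589 rect [ 469.3 -347. ] [38.8 22.8] 88.9
mount top 254 mean [0.4886 0.1288 0.05  ] zmax 0.0553 rect [494.6 128.6] [39.6 50.1] 10.8
mount all 331 mean [0.488  0.129  0.0477] zmax 0.0553 rect [493.5 127.5] [40.5 51.2] 6.2
blue 387 mean [0.6338 0.2427 0.0215] zmax 0.0269 rect [633.3 240.5] [111.9 121.6] 9.7
white 1758 mean [ 0.6354 -0.0162  0.016 ] zmax 0.02 rect [635.9 -15.9] [160.1  89.5] 82.8
yellow 385 mean [ 0.6263 -0.2207  0.0215] zmax 0.0268 rect [ 626.6 -219.6] [ 91.3 150.7] 5.2
fmir 426 mean [ 0.4364 -0.0047  0.1065] zmax 0.1215 rect [440.3  -6.1] [51.4 40.3] 64.3
fmir top 335 mean [ 0.4362 -0.0027  0.1151] zmax 0.1215 rect [439.5  -6.9] [50.4 39.5] 62.4
iris 234 mean [ 0.477  -0.102   0.0835] zmax 0.1225 rect [ 476.9 -101.4] [47.3 17.8] 65.5
```

View pics/crop.png

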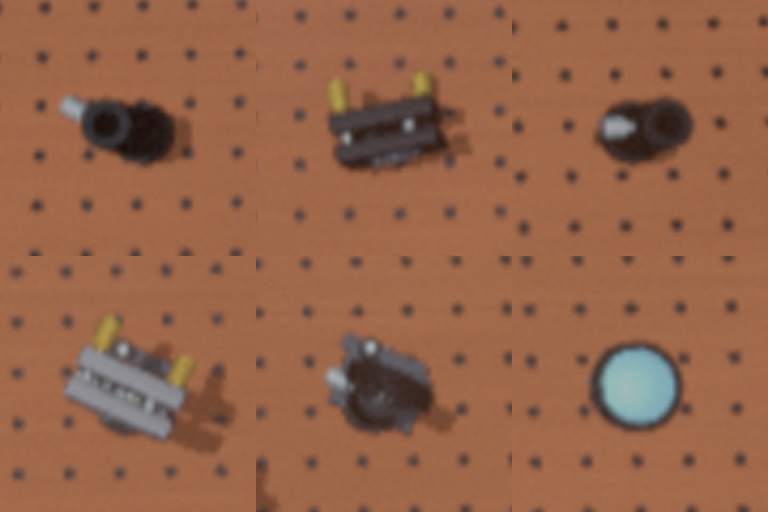

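Holder A's screw points to about +y (image left), and so does B's. The loose mount is turned about 12°, with its knobs towards +x.

```bash
cat >> h.py <<'E'
def ray(c,u,v,z):
    f=c['img'].shape[0]/2/np.tan(np.radians(c['fov_y'])/2)
    d=np.array(c['rotation'])@np.array([(u-c['cx'])/f,(v-c['cy'])/f,1]); e=np.array(c['eye'])
    return e+d*(z-e[2])/d[2]
def plan(x,y,z,th):
    o=r.get_obs(); R=np.array(o['tcp_rot']); t0=np.degrees(np.arctan2(R[1,0],R[0,0]))
    turn=-((th-t0+180)%360-180)
    print('t',round(o['t'],2),'pos',np.round(o['eef_pos'],4),'th0',round(t0,2),'q6',round(o['q'][5],2),'| turn',round(np.radians(turn),3),'shift cm',np.round(R.T@(np.array([x,y,z])-o['eef_pos'])*100,2),'gap',round(o['finger_gap'],4),'ft',np.round(o['ft_force'],1))
E
python3 - <<'E'
from h import *
c,P=cap('top')
for n,a,b in(('A',(116.1,231.3),(106.9,226.4)),('B',(464.6,232.3),(449.3,232.8))):
    p=ray(c,*a,.055);q=ray(c,*b,.042);d=q-p;print(n,p.round(4),q.round(4),'dist',np.hypot(d[0],d[1]).round(4),'holder yaw',np.degrees(np.arctan2(-d[0],d[1])).round(1))
m=np.zeros(P.shape[:2],np.uint8);s=P[200:256,195:255];m[200:256,195:255]=(s[...,2]>.040)&(s[...,2]<.065)
m2=cv2.morphologyEx(m,cv2.MORPH_OPEN,np.ones((7,7),np.uint8))
pts=P[m2>0];print('mount',cv2.minAreaRect((pts[:,:2]*1000).astype(np.float32)))
# pixel-based on z=.05 plane
pp=np.array([ray(c,u,v,.05)[:2] for v,u in np.argwhere(m2)]);print(cv2.minAreaRect((pp*1000).astype(np.float32)))
plan(.47,-.357,.15,90)
E
```

```text
A [0.4825 0.3464 0.055 ] [0.4942 0.3704 0.042 ] dist 0.0267 holder yaw -26.0
B [ 0.4676 -0.3555  0.055 ] [ 0.4682 -0.3291  0.042 ] dist 0.0264 holder yaw -1.3
mount ((0.0, 0.0), (0.0, 0.0), 0.0)Traceback (most recent call last):
  File "<stdin>", line 9, in <module>
cv2.error: OpenCV(4.12.0) /io/opencv/modules/imgproc/src/convhull.cpp:143: error: (-215:Assertion failed) total >= 0 && (depth == CV_32F || depth == CV_32S) in function 'convexHull'
```

Run:
```python
from h import *
c,P=cap('top')
k=60/256
C=[ray(c,195+(u-256)*k,198+v*k,.05)[:2] for u,v in((330,122),(432,97),(440,143),(338,165))]
print(np.round(C,4).tolist(),np.mean(C,0))
print(cv2.minAreaRect((np.array(C)*1000).astype(np.float32)))
plan(.468,-.3555,.12,88.7)
```

```text
[[0.489, 0.1515], [0.5001, 0.1028], [0.478, 0.099], [0.4684, 0.1476]] [0.48386782 0.12520739]
((484.2381591796875, 125.16963195800781), (22.373414993286133, 50.11763000488281), 11.160843849182129)
t 0.25 pos [ 0.1695 -0.6012  0.2307] th0 15.75 q6 1.47 | turn -1.273 shift cm [ 35.39 -15.53  11.09] gap 0.0849 ft [ 0.6 -0.3  0.8]
```

Emit:
send_rows:
  commands:
    - [[0,0,-1.273],[35.39,-15.53,9],8.5]
    - [[0,0,-1.273],[35.39,-15.53,9],8.5]
    - [[0,0,-1.273],[35.39,-15.53,9],8.5]
    - [[0,0,-1.273],[35.39,-15.53,9],8.5]
    - [[0,0,-1.273],[35.39,-15.53,9],8.5]
    - [[0,0,-1.273],[35.39,-15.53,9],8.5]
    - [[0,0,-1.273],[35.39,-15.53,11],8.5]
    - [[0,0,-1.273],[35.39,-15.53,11],8.5]

```text
t: 1.25
eef_pos: [0.4677, -0.3534, 0.1191]
tcp_rot: [[0.021, 1.0, -0.004], [1.0, -0.021, 0.003], [0.003, -0.004, -1.0]]
ft_force: [-0.0, 0.2, 0.4]
finger_gap: 0.0849
gripper_force: 0.0
```

```bash
python3 -c "
from h import *
plan(.468,-.3555,.021,88.7)"
```

```text
t 1.25 pos [ 0.4677 -0.3534  0.1191] th0 88.81 q6 0.83 | turn 0.002 shift cm [-0.24  0.08  9.81] gap 0.0849 ft [-0.   0.2  0.4]
```

Emit:
send_rows:
  commands:
    - [[0,0,0],[-0.2,0,4],6]
    - [[0,0,0],[-0.2,0,8],6]
    - [[0,0,0],[-0.2,0,9.8],6]
    - [[0,0,0],[-0.2,0,9.8],5]
    - [[0,0,0],[-0.2,0,9.8],2]
    - [[0,0,0],[-0.2,0,9.8],1.5]
    - [[0,0,0],[-0.2,0,9.8],1.5]
    - [[0,0,0],[-0.2,0,9.8],1.5]
  force: 40

```text
t: 2.25
eef_pos: [0.4694, -0.3595, 0.0254]
tcp_rot: [[0.023, 1.0, 0.003], [1.0, -0.023, -0.003], [-0.003, 0.003, -1.0]]
ft_force: [-0.5, -1.0, 6.3]
finger_gap: 0.0238
gripper_force: 39.5
```

```bash
python3 -c "
from h import *
c,P=cap('side','s1.png'); im=c['img'][120:220,300:420,::-1]; cv2.imwrite('pics/s1c.png',cv2.resize(im,(720,600),interpolation=2))
# tray-frame goal (0,+28) for B
a=np.radians(5.2); print(.6266-np.sin(a)*.028*1,-.2196+np.cos(a)*.028)
plan(.468,-.3555,.13,88.7)"
```

```text
0.6240622877544622 -0.19171523683875283
t 2.3 pos [ 0.4694 -0.3595  0.0254] th0 88.68 q6 0.83 | turn -0.0 shift cm [  0.37  -0.12 -10.46] gap 0.0239 ft [ 0.1 -1.7  6.6]
```

View pics/s1c.png

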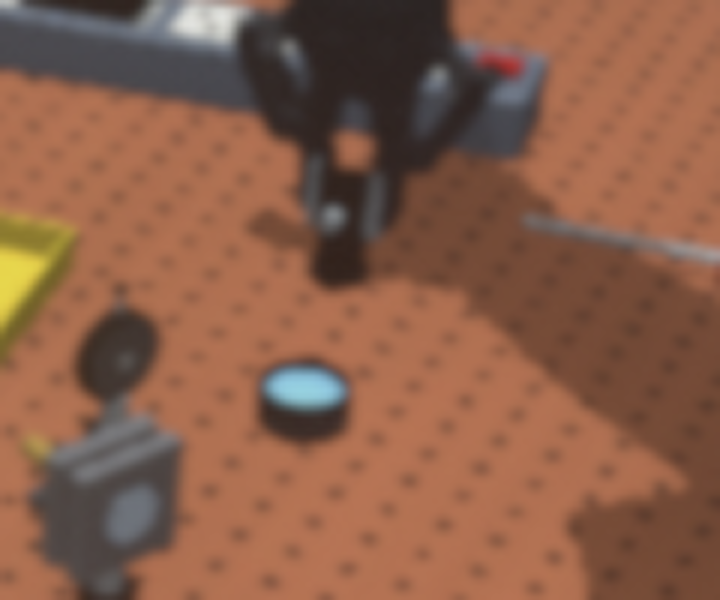

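Holder B is held squarely, with the pads either side of the screw. I'll lift it and carry it to the yellow tray.

Emit:
send_rows:
  commands:
    - [[0,0,0],[0,0,-4],1.5]
    - [[0,0,0],[0,0,-8],1.5]
    - [[0,0,-0.11],[4,5,-8],1.5]
    - [[0,0,-0.11],[9,10,-8],1.5]
    - [[0,0,-0.11],[16.7,15,-8],1.5]
    - [[0,0,-0.11],[16.7,15,-8],1.5]
    - [[0,0,-0.11],[16.7,15,-8],1.5]
    - [[0,0,-0.11],[16.7,15,-8],1.5]

```text
t: 3.3
eef_pos: [0.6212, -0.1945, 0.103]
tcp_rot: [[-0.087, 0.996, -0.001], [0.996, 0.087, -0.0], [-0.0, -0.001, -1.0]]
ft_force: [0.6, -0.9, -1.6]
finger_gap: 0.0239
gripper_force: 39.8
```

```bash
python3 -c "
from h import *
plan(.624,-.196,.031,95)"
```

```text
t 3.3 pos [ 0.6212 -0.1945  0.103 ] th0 95.0 q6 1.08 | turn -0.0 shift cm [-0.17  0.27  7.2 ] gap 0.0239 ft [ 0.6 -0.9 -1.6]
```

Emit:
send_rows:
  commands:
    - [[0,0,0],[-0.1,0.2,3],1.5]
    - [[0,0,0],[-0.1,0.2,5.5],1.5]
    - [[0,0,0],[-0.1,0.2,6.6],1.5]
    - [[0,0,0],[-0.1,0.2,7.1],1.5]
    - [[0,0,0],[-0.1,0.2,7.1],1.5]
    - [[0,0,0],[-0.1,0.2,7.1],1.5]

```text
t: 4.05
eef_pos: [0.6247, -0.1959, 0.0335]
tcp_rot: [[-0.087, 0.996, 0.002], [0.996, 0.087, -0.001], [-0.001, 0.002, -1.0]]
ft_force: [0.6, -0.6, -2.0]
finger_gap: 0.0237
gripper_force: 39.8
```

Emit:
send_rows:
  commands:
    - [[0,0,0],[0,0,0.2],1.5]
    - [[0,0,0],[0,0,0.4],1.5]
    - [[0,0,0],[0,0,0.5],1.5]
    - [[0,0,0],[0,0,0.5],1.5]

```text
t: 4.55
eef_pos: [0.6242, -0.1954, 0.0283]
tcp_rot: [[-0.087, 0.996, 0.001], [0.996, 0.087, -0.0], [-0.0, 0.001, -1.0]]
ft_force: [-1.4, 0.3, 5.1]
finger_gap: 0.024
gripper_force: 40.5
```

Emit:
send_rows:
  commands:
    - [[0,0,0],[0,0,0.5],4.5]
    - [[0,0,0],[0,0,0.5],4.5]
    - [[0,0,0],[0,0,0.4],4.5]
    - [[0,0,0],[0,0,-3],5]
    - [[0,0,0],[0,0,-7],6]
    - [[0,0,0],[0,0,-7.5],7]
    - [[0,0,0],[0,0,-7.5],7]

```text
t: 5.42
eef_pos: [0.6241, -0.1955, 0.1026]
tcp_rot: [[-0.087, 0.996, 0.001], [0.996, 0.087, -0.0], [-0.0, 0.001, -1.0]]
ft_force: [-0.5, -0.6, -0.1]
finger_gap: 0.0701
gripper_force: 0.0
```

```bash
python3 -c "
from h import *
plan(.4347,-.2225,.07,95)"
```

```text
t 5.42 pos [ 0.6241 -0.1955  0.1026] th0 94.99 q6 1.08 | turn -0.0 shift cm [ -1.05 -19.1    3.24] gap 0.0701 ft [-0.5 -0.6 -0.1]
```

Emit:
send_rows:
  commands:
    - [[0,0,0],[-0.3,-6,0],7]
    - [[0,0,0],[-0.7,-12,0],7]
    - [[0,0,0],[-1.05,-19.1,2],7]
    - [[0,0,0],[-1.05,-19.1,3.2],7]
    - [[0,0,0],[-1.05,-19.1,3.2],7]
    - [[0,0,0],[-1.05,-19.1,3.2],7]

```text
t: 6.18
eef_pos: [0.4353, -0.2226, 0.0702]
tcp_rot: [[-0.087, 0.996, 0.0], [0.996, 0.087, -0.0], [-0.0, 0.0, -1.0]]
ft_force: [-0.0, -0.4, -0.0]
finger_gap: 0.0699
gripper_force: 0.0
```

```bash
python3 -c "
from h import *
plan(.4347,-.2225,.008,95)"
```

```text
t 6.17 pos [ 0.4353 -0.2226  0.0702] th0 95.0 q6 0.88 | turn 0.0 shift cm [ 0.02 -0.06  6.22] gap 0.0699 ft [-0.  -0.4 -0. ]
```

Emit:
send_rows:
  commands:
    - [[0,0,0],[0,0,3],6]
    - [[0,0,0],[0,0,5.5],6]
    - [[0,0,0],[0,0,6.2],6]
    - [[0,0,0],[0,0,6.2],5]
    - [[0,0,0],[0,0,6.2],3.8]
    - [[0,0,0],[0,0,6.2],3.5]
    - [[0,0,0],[0,0,6.2],3.5]
    - [[0,0,0],[0,0,6.2],3.5]
  force: 40

```text
t: 7.18
eef_pos: [0.4358, -0.2231, 0.0094]
tcp_rot: [[-0.087, 0.996, 0.002], [0.996, 0.087, -0.001], [-0.001, 0.002, -1.0]]
ft_force: [1.0, 0.6, 5.7]
finger_gap: 0.041
gripper_force: 41.1
```

```bash
python3 -c "
from h import *
c,P=cap('side'); im=c['img'][120:220,300:420,::-1]; cv2.imwrite('pics/s2c.png',cv2.resize(im,(720,600),interpolation=2))
plan(.4347,-.2225,.10,95)"
```

```text
t 7.22 pos [ 0.4358 -0.2232  0.0094] th0 94.99 q6 0.88 | turn -0.0 shift cm [ 0.06 -0.08 -9.06] gap 0.0411 ft [1.5 0.7 6.1]
```

View pics/s2c.png

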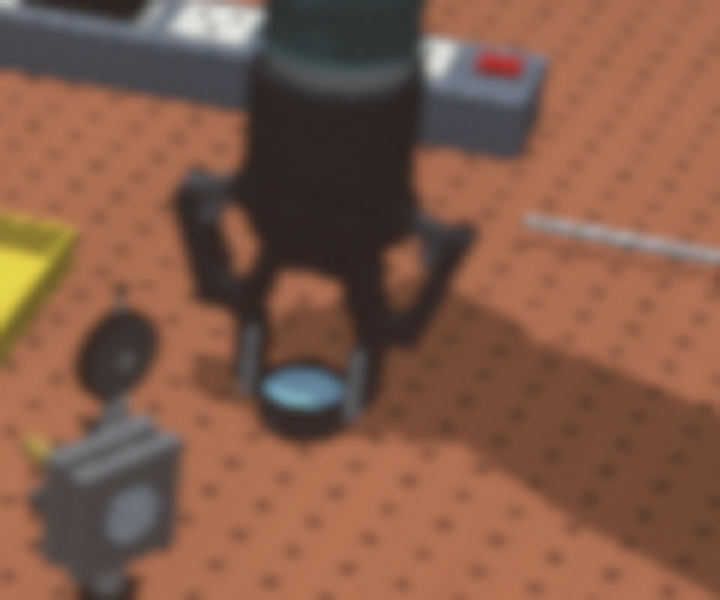

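Lens B is held centrally, with the tips covering the upper half of the ring. I'll take it to the right-hand well, going around the iris.

Emit:
send_rows:
  commands:
    - [[0,0,0],[0,0,-3],3.5]
    - [[0,0,0],[0,0,-8],3.5]
    - [[0,0,0],[0,5,-12],3.5]
    - [[0,0,0],[0,10.5,-12],3.5]
    - [[0,0,0],[0.6,16,-12],3.5]
    - [[0,0,0],[4,20.9,-12],3.5]
    - [[0,0,0],[9,20.9,-12],3.5]
    - [[0,0,0],[15.2,20.9,-12],3.5]

```text
t: 8.22
eef_pos: [0.6295, -0.0519, 0.1272]
tcp_rot: [[-0.086, 0.996, -0.001], [0.996, 0.086, -0.0], [0.0, -0.001, -1.0]]
ft_force: [0.1, 0.3, -0.6]
finger_gap: 0.0405
gripper_force: 40.9
```

Emit:
send_rows:
  commands:
    - [[0,0,0],[0,0,3],3.5]
    - [[0,0,0],[0,0,6],3.5]
    - [[0,0,0],[0,0,6],3.5]
    - [[0,0,0],[0,0,6],3.5]

```text
t: 8.72
eef_pos: [0.6297, -0.0531, 0.0688]
tcp_rot: [[-0.087, 0.996, 0.0], [0.996, 0.087, -0.0], [-0.0, 0.0, -1.0]]
ft_force: [1.5, 0.5, -0.3]
finger_gap: 0.0412
gripper_force: 40.9
```

```bash
python3 -c "
from h import *
plan(.6313,-.0526,.021,95)"
```

```text
t 8.72 pos [ 0.6297 -0.0531  0.0688] th0 94.97 q6 1.3 | turn -0.001 shift cm [0.04 0.16 4.78] gap 0.0412 ft [ 1.5  0.5 -0.3]
```

Emit:
send_rows:
  commands:
    - [[0,0,0],[0,0.1,2.5],3.5]
    - [[0,0,0],[0,0.1,4],3.5]
    - [[0,0,0],[0,0.1,4.6],3.5]
    - [[0,0,0],[0,0.1,4.8],3.5]
    - [[0,0,0],[0,0.1,4.9],3.5]
    - [[0,0,0],[0,0.1,4.9],3.5]

```text
t: 9.48
eef_pos: [0.631, -0.0529, 0.0199]
tcp_rot: [[-0.087, 0.996, 0.001], [0.996, 0.087, -0.0], [-0.0, 0.001, -1.0]]
ft_force: [0.8, -0.1, -1.1]
finger_gap: 0.0409
gripper_force: 40.9
```

Emit:
send_rows:
  commands:
    - [[0,0,0],[0,0,0.1],3.5]
    - [[0,0,0],[0,0,0.2],3.5]
    - [[0,0,0],[0,0,0.3],3.5]
    - [[0,0,0],[0,0,0.3],3.5]

```text
t: 9.98
eef_pos: [0.6307, -0.0528, 0.0175]
tcp_rot: [[-0.087, 0.996, 0.0], [0.996, 0.087, -0.0], [-0.0, 0.0, -1.0]]
ft_force: [-2.6, 0.7, 5.7]
finger_gap: 0.041
gripper_force: 41.6
```

Emit:
send_rows:
  commands:
    - [[0,0,0],[0,0,0],4.6]
    - [[0,0,0],[0,0,0],5.4]
    - [[0,0,0],[0,0,0],5.4]
    - [[0,0,0],[0,0,-3],6]
    - [[0,0,0],[0,0,-8],7]
    - [[0,0,0],[0,0,-10],7]
    - [[0,0,0],[0,0,-10],7]

```text
t: 10.85
eef_pos: [0.6324, -0.0531, 0.1186]
tcp_rot: [[-0.087, 0.996, 0.005], [0.996, 0.087, -0.001], [-0.001, 0.005, -1.0]]
ft_force: [-0.1, 1.2, 0.3]
finger_gap: 0.0701
gripper_force: 0.0
```

```bash
python3 -c "
from h import *
plan(.4426,.2406,.07,88)"
```

```text
t 10.85 pos [ 0.6324 -0.0531  0.1186] th0 94.99 q6 1.3 | turn 0.122 shift cm [ 30.91 -16.38   4.74] gap 0.0701 ft [-0.1  1.2  0.3]
```

Emit:
send_rows:
  commands:
    - [[0,0,0.122],[5,-3,-0.5],7]
    - [[0,0,0.122],[10,-6,-0.5],7]
    - [[0,0,0.122],[16,-8.5,-0.5],7]
    - [[0,0,0.122],[21.5,-11.5,-0.5],7]
    - [[0,0,0.122],[27,-14.5,0],7]
    - [[0,0,0.122],[30.9,-16.4,2.5],7]
    - [[0,0,0.122],[30.9,-16.4,4.7],7]
    - [[0,0,0.122],[30.9,-16.4,4.7],7]

```text
t: 11.85
eef_pos: [0.4367, 0.2401, 0.0662]
tcp_rot: [[0.034, 0.999, -0.007], [0.999, -0.034, -0.003], [-0.003, -0.007, -1.0]]
ft_force: [0.3, 0.4, -0.4]
finger_gap: 0.0699
gripper_force: 0.0
```

Emit:
send_rows:
  commands:
    - [[0,0,0],[0,0,0],7]
    - [[0,0,0],[0,0,0],7]

```text
t: 12.1
eef_pos: [0.4415, 0.2406, 0.0701]
tcp_rot: [[0.036, 0.999, 0.001], [0.999, -0.036, 0.001], [0.001, 0.001, -1.0]]
ft_force: [0.2, -0.2, 0.1]
finger_gap: 0.07
gripper_force: 0.0
```

```bash
python3 -c "
from h import *
plan(.4426,.2406,.008,88)"
```

```text
t 12.1 pos [0.4415 0.2406 0.0701] th0 87.92 q6 1.98 | turn -0.001 shift cm [-0.    0.1   6.21] gap 0.07 ft [ 0.2 -0.2  0.1]
```

Emit:
send_rows:
  commands:
    - [[0,0,0],[0,0.1,3],6]
    - [[0,0,0],[0,0.1,5.5],6]
    - [[0,0,0],[0,0.1,6.2],6]
    - [[0,0,0],[0,0.1,6.2],5]
    - [[0,0,0],[0,0.1,6.2],3.8]
    - [[0,0,0],[0,0.1,6.2],3.5]
    - [[0,0,0],[0,0.1,6.2],3.5]
    - [[0,0,0],[0,0.1,6.2],3.5]

```text
t: 13.1
eef_pos: [0.4427, 0.2412, 0.0086]
tcp_rot: [[0.035, 0.999, 0.003], [0.999, -0.035, 0.001], [0.001, 0.003, -1.0]]
ft_force: [0.1, 0.3, 6.5]
finger_gap: 0.041
gripper_force: 41.1
```

```bash
python3 -c "
from h import *
plan(.6405,.0208,.13,95)"
```

```text
t 13.1 pos [0.4427 0.2412 0.0086] th0 87.99 q6 1.98 | turn -0.122 shift cm [-21.33  20.58 -12.11] gap 0.041 ft [0.1 0.3 6.5]
```

Emit:
send_rows:
  commands:
    - [[0,0,0],[0,0,-4],3.5]
    - [[0,0,0],[0,0,-9],3.5]
    - [[0,0,-0.122],[-2,3,-12],3.5]
    - [[0,0,-0.122],[-6,7,-12],3.5]
    - [[0,0,-0.122],[-10,11,-12],3.5]
    - [[0,0,-0.122],[-14,15,-12],3.5]
    - [[0,0,-0.122],[-18,19,-12],3.5]
    - [[0,0,-0.122],[-21.3,20.6,-12],3.5]

```text
t: 14.1
eef_pos: [0.6418, 0.0188, 0.1271]
tcp_rot: [[-0.086, 0.996, 0.001], [0.996, 0.086, -0.0], [-0.0, 0.001, -1.0]]
ft_force: [-0.5, -0.3, -0.9]
finger_gap: 0.0409
gripper_force: 40.8
```

Emit:
send_rows:
  commands:
    - [[0,0,0],[0,0,3],3.5]
    - [[0,0,0],[0,0,6],3.5]
    - [[0,0,0],[0,0,6],3.5]
    - [[0,0,0],[0,0,6],3.5]

```text
t: 14.6
eef_pos: [0.6401, 0.0209, 0.0681]
tcp_rot: [[-0.087, 0.996, 0.001], [0.996, 0.087, 0.0], [-0.0, 0.001, -1.0]]
ft_force: [0.5, -0.4, -0.4]
finger_gap: 0.0412
gripper_force: 40.8
```

```bash
python3 -c "
from h import *
plan(.6405,.0208,.02,95)"
```

```text
t 14.6 pos [0.6401 0.0209 0.0681] th0 95.0 q6 1.42 | turn -0.0 shift cm [-0.01  0.03  4.81] gap 0.0412 ft [ 0.5 -0.4 -0.4]
```

Emit:
send_rows:
  commands:
    - [[0,0,0],[0,0,2.5],3.5]
    - [[0,0,0],[0,0,4],3.5]
    - [[0,0,0],[0,0,4.6],3.5]
    - [[0,0,0],[0,0,4.8],3.5]
    - [[0,0,0],[0,0,4.9],3.5]
    - [[0,0,0],[0,0,5.0],3.5]
    - [[0,0,0],[0,0,5.1],3.5]
    - [[0,0,0],[0,0,5.15],3.5]

```text
t: 15.6
eef_pos: [0.6401, 0.0207, 0.0166]
tcp_rot: [[-0.087, 0.996, 0.001], [0.996, 0.087, -0.0], [-0.0, 0.001, -1.0]]
ft_force: [-1.6, -0.2, 5.4]
finger_gap: 0.0407
gripper_force: 41.4
```

Emit:
send_rows:
  commands:
    - [[0,0,0],[0,0,0],4.6]
    - [[0,0,0],[0,0,0],5.4]
    - [[0,0,0],[0,0,0],5.4]
    - [[0,0,0],[0,0,-3],6]
    - [[0,0,0],[0,0,-8],7]
    - [[0,0,0],[0,0,-10],7]
    - [[0,0,0],[0,0,-10],7]

```text
t: 16.48
eef_pos: [0.6416, 0.0206, 0.1181]
tcp_rot: [[-0.087, 0.996, 0.005], [0.996, 0.087, -0.0], [-0.001, 0.005, -1.0]]
ft_force: [0.5, 0.6, 0.7]
finger_gap: 0.07
gripper_force: 0.0
```

```bash
python3 -c "
from h import *
c,P=cap('top'); cv2.imwrite('pics/t2.png',np.vstack([np.hstack([cv2.resize(c['img'][v-20:v+20,u-20:u+20,::-1],(400,400),interpolation=2) for u,v in ((225,228),(121,232))])]))
a=np.array([ray(c,*p,.028) for p in((276,157),(311,160))]);print(a)
plan(.484,.1252,.09,101.5)"
```

```text
[[ 0.63662869  0.02054518  0.028     ]
 [ 0.6285637  -0.0533164   0.028     ]]
t 16.52 pos [0.6402 0.0207 0.1162] th0 94.99 q6 1.42 | turn -0.114 shift cm [ 11.77 -14.65   2.6 ] gap 0.0702 ft [-0.6 -0.7 -0.3]
```

View pics/t2.png

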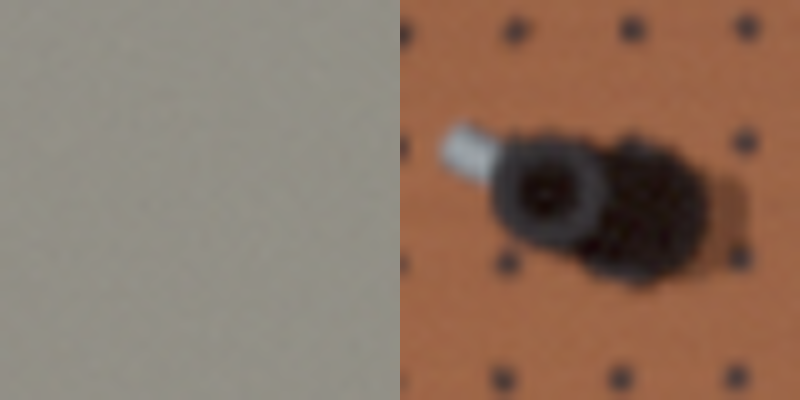

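The left tile is only the arm covering the mount. The right tile shows holder A's bore at (115.8,231.3), as measured before. Going to the mount.

Emit:
send_rows:
  commands:
    - [[0,0,-0.114],[3.5,-5,0],7]
    - [[0,0,-0.114],[8,-10,0],7]
    - [[0,0,-0.114],[11.8,-14.6,1],7]
    - [[0,0,-0.114],[11.8,-14.6,2.5],7]
    - [[0,0,-0.114],[11.8,-14.6,2.5],7]
    - [[0,0,-0.114],[11.8,-14.6,2.5],7]

```text
t: 17.27
eef_pos: [0.4853, 0.1251, 0.0906]
tcp_rot: [[-0.199, 0.98, 0.0], [0.98, 0.199, -0.0], [-0.0, 0.0, -1.0]]
ft_force: [-0.2, 0.2, 0.6]
finger_gap: 0.0699
gripper_force: 0.0
```

```bash
python3 -c "
from h import *
plan(.484,.1252,.022,101.5)"
```

```text
t 17.27 pos [0.4853 0.1251 0.0906] th0 101.46 q6 1.49 | turn -0.001 shift cm [ 0.04 -0.13  6.86] gap 0.0699 ft [-0.2  0.2  0.6]
```

Emit:
send_rows:
  commands:
    - [[0,0,0],[0,-0.1,3],6.5]
    - [[0,0,0],[0,-0.1,5.5],6.5]
    - [[0,0,0],[0,-0.1,6.8],6.5]
    - [[0,0,0],[0,-0.1,6.8],5.5]
    - [[0,0,0],[0,-0.1,6.8],4]
    - [[0,0,0],[0,-0.1,6.8],2.5]
    - [[0,0,0],[0,-0.1,6.8],1.5]
    - [[0,0,0],[0,-0.1,6.8],1.5]

```text
t: 18.27
eef_pos: [0.485, 0.1256, 0.0242]
tcp_rot: [[-0.2, 0.98, 0.004], [0.98, 0.2, 0.0], [-0.0, 0.004, -1.0]]
ft_force: [1.6, 0.4, 5.4]
finger_gap: 0.0233
gripper_force: 40.0
```

```bash
python3 -c "
from h import *
c,P=cap('side'); im=c['img'][190:290,210:330,::-1]; cv2.imwrite('pics/s3c.png',cv2.resize(im,(720,600),interpolation=2))
plan(.633,.2405,.11,99.7)"
```

```text
t 18.32 pos [0.485  0.1256 0.0243] th0 101.52 q6 1.49 | turn 0.032 shift cm [ 8.3  16.83 -8.51] gap 0.0233 ft [ 0.5 -0.   5.7]
```

View pics/s3c.png

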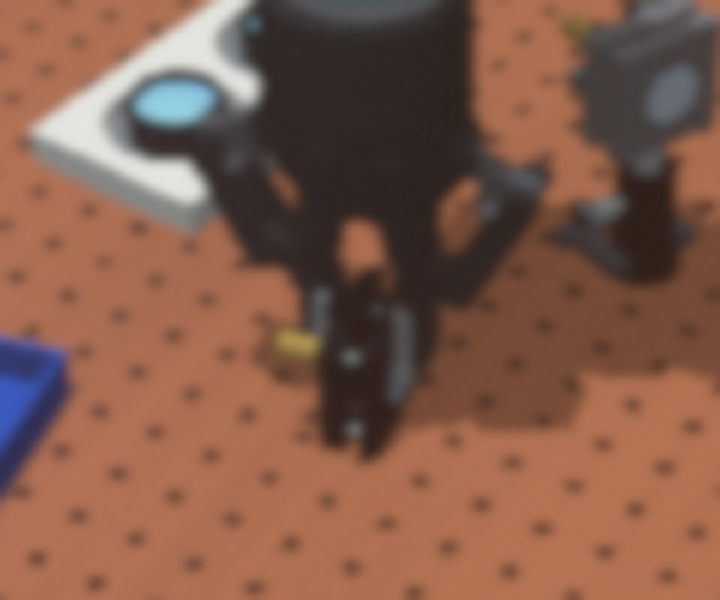

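The mount is gripped square between its knobs, and the lens behind it lies flat in its well. Carrying the mount to the blue tray.

Emit:
send_rows:
  commands:
    - [[0,0,0],[0,0,-4],1.5]
    - [[0,0,0],[0,0,-8.5],1.5]
    - [[0,0,0.032],[2,5,-8.5],1.5]
    - [[0,0,0.032],[5,10,-8.5],1.5]
    - [[0,0,0.032],[8.3,15,-8.5],1.5]
    - [[0,0,0.032],[8.3,16.8,-8.5],1.5]
    - [[0,0,0.032],[8.3,16.8,-6],1.5]
    - [[0,0,0.032],[8.3,16.8,-6],1.5]

```text
t: 19.32
eef_pos: [0.6276, 0.2395, 0.0793]
tcp_rot: [[-0.168, 0.986, -0.008], [0.986, 0.168, -0.002], [-0.001, -0.008, -1.0]]
ft_force: [-0.7, -0.6, -2.0]
finger_gap: 0.0233
gripper_force: 40.1
```

```bash
python3 -c "
from h import *
plan(.633,.2405,.0275,99.7)"
```

```text
t 19.32 pos [0.6276 0.2395 0.0793] th0 99.7 q6 1.67 | turn -0.0 shift cm [0.01 0.59 5.17] gap 0.0233 ft [-0.7 -0.6 -2. ]
```

Emit:
send_rows:
  commands:
    - [[0,0,0],[0,0,2],1.5]
    - [[0,0,0],[0,0,4],1.5]
    - [[0,0,0],[0,0,4.8],1.5]
    - [[0,0,0],[0,0,5.1],1.5]
    - [[0,0,0],[0,0,5.3],1.5]
    - [[0,0,0],[0,0,5.3],1.5]

```text
t: 20.08
eef_pos: [0.6316, 0.2404, 0.0303]
tcp_rot: [[-0.168, 0.986, 0.001], [0.986, 0.168, 0.0], [0.0, 0.001, -1.0]]
ft_force: [-0.6, 0.0, -1.2]
finger_gap: 0.0233
gripper_force: 40.2
```

Emit:
send_rows:
  commands:
    - [[0,0,0],[0,0,0.1],1.5]
    - [[0,0,0],[0,0,0.3],1.5]
    - [[0,0,0],[0,0,0.4],1.5]
    - [[0,0,0],[0,0,0.4],1.5]

```text
t: 20.58
eef_pos: [0.6316, 0.2404, 0.0272]
tcp_rot: [[-0.168, 0.986, 0.001], [0.986, 0.168, 0.0], [0.0, 0.001, -1.0]]
ft_force: [-1.1, -1.7, 4.5]
finger_gap: 0.0235
gripper_force: 40.9
```

Emit:
send_rows:
  commands:
    - [[0,0,0],[0,0,0],3.5]
    - [[0,0,0],[0,0,0],4.5]
    - [[0,0,0],[0,0,-0.1],4.5]
    - [[0,0,0],[0,0,-3],5]
    - [[0,0,0],[0,0,-7],6]
    - [[0,0,0],[0,0,-9],7]
    - [[0,0,0],[0,0,-9],7]

```text
t: 21.45
eef_pos: [0.6326, 0.2407, 0.1177]
tcp_rot: [[-0.168, 0.986, 0.004], [0.986, 0.168, 0.001], [0.0, 0.004, -1.0]]
ft_force: [-0.2, 0.2, -1.1]
finger_gap: 0.0698
gripper_force: 0.0
```

```bash
python3 -c "
from h import *
plan(.4832,.3467,.1,64.5)"
```

```text
t 21.45 pos [0.6326 0.2407 0.1177] th0 99.68 q6 1.67 | turn 0.614 shift cm [ 12.96 -12.96   1.73] gap 0.0698 ft [-0.2  0.2 -1.1]
```

Emit:
send_rows:
  commands:
    - [[0,0,0.15],[4,-4,0],7]
    - [[0,0,0.3],[8.5,-8.5,0],7]
    - [[0,0,0.45],[13,-13,1],7]
    - [[0,0,0.614],[13,-13,1.7],7]
    - [[0,0,0.614],[13,-13,1.7],7]
    - [[0,0,0.614],[13,-13,1.7],7]
    - [[0,0,0.614],[13,-13,1.7],7]

```text
t: 22.32
eef_pos: [0.482, 0.3461, 0.0988]
tcp_rot: [[0.431, 0.903, 0.0], [0.903, -0.431, 0.0], [0.0, 0.0, -1.0]]
ft_force: [-0.3, 0.3, -0.8]
finger_gap: 0.0701
gripper_force: 0.0
```

```bash
python3 -c "
from h import *
plan(.4832,.3467,.022,64.5)"
```

```text
t 22.32 pos [0.482  0.3461 0.0988] th0 64.5 q6 2.53 | turn -0.0 shift cm [0.1  0.08 7.68] gap 0.0701 ft [-0.3  0.3 -0.8]
```

Emit:
send_rows:
  commands:
    - [[0,0,0],[0.1,0.1,3],6]
    - [[0,0,0],[0.1,0.1,6],6]
    - [[0,0,0],[0.1,0.1,7.6],6]
    - [[0,0,0],[0.1,0.1,7.6],5]
    - [[0,0,0],[0.1,0.1,7.6],3]
    - [[0,0,0],[0.1,0.1,7.6],1.5]
    - [[0,0,0],[0.1,0.1,7.6],1.5]
    - [[0,0,0],[0.1,0.1,7.6],1.5]

```text
t: 23.32
eef_pos: [0.4837, 0.3477, 0.0243]
tcp_rot: [[0.43, 0.903, 0.003], [0.903, -0.43, 0.001], [0.002, 0.002, -1.0]]
ft_force: [0.7, -0.4, 7.2]
finger_gap: 0.0235
gripper_force: 39.6
```

```bash
python3 -c "
from h import *
a=np.radians(5.2); x,y=.6266+np.sin(a)*.038,-.2196-np.cos(a)*.038
print(x,y); plan(x,y,.13,95)"
```

```text
0.6300440380475157 -0.2574436071474069
t 23.32 pos [0.4837 0.3477 0.0243] th0 64.5 q6 2.53 | turn -0.532 shift cm [-48.3   39.27 -10.61] gap 0.0235 ft [ 0.7 -0.4  7.2]
```

Emit:
send_rows:
  commands:
    - [[0,0,0],[0,0,-4.5],1.5]
    - [[0,0,0],[0,0,-9],1.5]
    - [[0,0,-0.1],[0,0,-13.5],1.5]
    - [[0,0,-0.2],[-4,3.3,-13.5],1.5]
    - [[0,0,-0.3],[-8.6,7,-13.5],1.5]
    - [[0,0,-0.4],[-13.2,10.7,-13.5],1.5]
    - [[0,0,-0.532],[-17.8,14.5,-13.5],1.5]
    - [[0,0,-0.532],[-22.4,18.2,-13.5],1.5]

```text
t: 24.32
eef_pos: [0.5498, 0.0648, 0.1574]
tcp_rot: [[-0.088, 0.996, -0.001], [0.996, 0.088, 0.0], [0.0, -0.001, -1.0]]
ft_force: [1.8, -0.2, -1.3]
finger_gap: 0.0239
gripper_force: 39.5
```

```bash
python3 -c "
from h import *
plan(.63,-.2574,.11,95)"
```

```text
t 24.32 pos [0.5498 0.0648 0.1574] th0 95.05 q6 1.48 | turn 0.001 shift cm [-32.8    5.16   4.72] gap 0.0239 ft [ 1.8 -0.2 -1.3]
```

Emit:
send_rows:
  commands:
    - [[0,0,0],[-5,1,0],1.5]
    - [[0,0,0],[-11,2,0],1.5]
    - [[0,0,0],[-17,3,0],1.5]
    - [[0,0,0],[-23,4,0],1.5]
    - [[0,0,0],[-29,5,0],1.5]
    - [[0,0,0],[-32.5,5,1],1.5]
    - [[0,0,0],[-32.5,5,4.5],1.5]
    - [[0,0,0],[-32.5,5,4.5],1.5]

```text
t: 25.32
eef_pos: [0.6248, -0.2516, 0.1086]
tcp_rot: [[-0.086, 0.996, -0.008], [0.996, 0.086, 0.005], [0.005, -0.008, -1.0]]
ft_force: [-0.4, 0.6, -1.3]
finger_gap: 0.024
gripper_force: 39.5
```

Emit:
send_rows:
  commands:
    - [[0,0,0],[0,0,0],1.5]
    - [[0,0,0],[0,0,0],1.5]

```text
t: 25.58
eef_pos: [0.6293, -0.2527, 0.1145]
tcp_rot: [[-0.088, 0.996, 0.002], [0.996, 0.088, -0.001], [-0.001, 0.002, -1.0]]
ft_force: [-0.3, 0.8, -0.1]
finger_gap: 0.0241
gripper_force: 39.5
```

```bash
python3 -c "
from h import *
plan(.63,-.2574,.031,95)"
```

```text
t 25.57 pos [ 0.6293 -0.2527  0.1145] th0 95.04 q6 1.01 | turn 0.001 shift cm [-0.46  0.01  8.35] gap 0.0241 ft [-0.3  0.8 -0.1]
```

Emit:
send_rows:
  commands:
    - [[0,0,0],[-0.5,0,3],1.5]
    - [[0,0,0],[-0.5,0,6],1.5]
    - [[0,0,0],[-0.5,0,7.8],1.5]
    - [[0,0,0],[-0.5,0,8.2],1.5]
    - [[0,0,0],[-0.5,0,8.4],1.5]
    - [[0,0,0],[-0.5,0,8.6],1.5]
    - [[0,0,0],[-0.5,0,8.7],1.5]
    - [[0,0,0],[-0.5,0,8.7],1.5]

```text
t: 26.58
eef_pos: [0.6296, -0.2584, 0.0273]
tcp_rot: [[-0.087, 0.996, 0.002], [0.996, 0.087, -0.001], [-0.001, 0.002, -1.0]]
ft_force: [0.6, 0.8, 4.3]
finger_gap: 0.0242
gripper_force: 40.2
```

Contact at the expected height. I'll release, lift, back away and check.

Emit:
send_rows:
  commands:
    - [[0,0,0],[0,0,0],3.5]
    - [[0,0,0],[0,0,0],4.5]
    - [[0,0,0],[0,0,-0.1],4.5]
    - [[0,0,0],[0,0,-3],5]
    - [[0,0,0],[0,0,-7],6]
    - [[0,0,0],[0,0,-13],7]
    - [[0,0,0],[-6,0,-15],7]
    - [[0,0,0],[-12,0,-15],7]

```text
t: 27.58
eef_pos: [0.6413, -0.3791, 0.18]
tcp_rot: [[-0.089, 0.996, 0.006], [0.996, 0.089, -0.004], [-0.004, 0.005, -1.0]]
ft_force: [0.9, -0.3, -0.3]
finger_gap: 0.0702
gripper_force: 0.0
```

Emit:
send_rows:
  commands:
    - [[0,0,0],[-6,-3,0],7]
    - [[0,0,0],[-12,-8,0],7]
    - [[0,0,0],[-12,-8,0],7]

```text
t: 27.95
eef_pos: [0.5674, -0.5072, 0.1752]
tcp_rot: [[-0.083, 0.997, -0.001], [0.997, 0.083, -0.0], [-0.0, -0.001, -1.0]]
ft_force: [0.7, -0.1, -1.2]
finger_gap: 0.07
gripper_force: 0.0
```

Run:
```python
from h import *
c,P=cap('top')
cv2.imwrite('pics/f.png',cv2.resize(c['img'][125:200,135:435,::-1],(800,200),interpolation=2))
f=lambda n,u0,u1,v0,v1,a,b:(lambda p:print(n,len(p),p.mean(0).round(4)))((lambda p:p[(p[:,2]>a)&(p[:,2]<b)])(P[v0:v1,u0:u1].reshape(-1,3)))
f('lensL',258,293,140,175,.023,.035);f('lensR',293,330,140,178,.023,.035);f('mount',150,200,140,190,.046,.07)
f('holders',350,392,130,190,.05,.07);f('holders',392,430,130,190,.05,.07)
cs=r.capture('side'); cv2.imwrite('pics/g.png',cv2.resize(cs['img'][140:300,140:340,::-1],(750,600),interpolation=2))
```

```text
lensL 286 [0.639  0.0213 0.0265]
lensR 297 [ 0.6296 -0.0531  0.0266]
mount 283 [0.6324 0.2431 0.0523]
holders 109 [ 0.6225 -0.1874  0.0566]
holders 105 [ 0.6284 -0.2561  0.0569]
```

View pics/f.png

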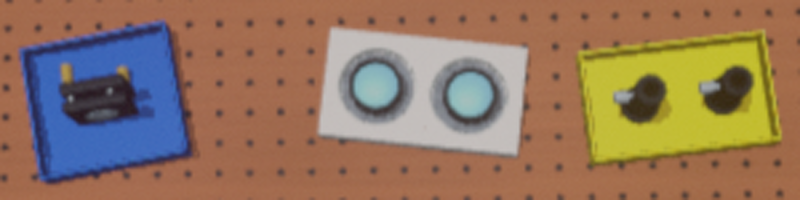

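View pics/g.png

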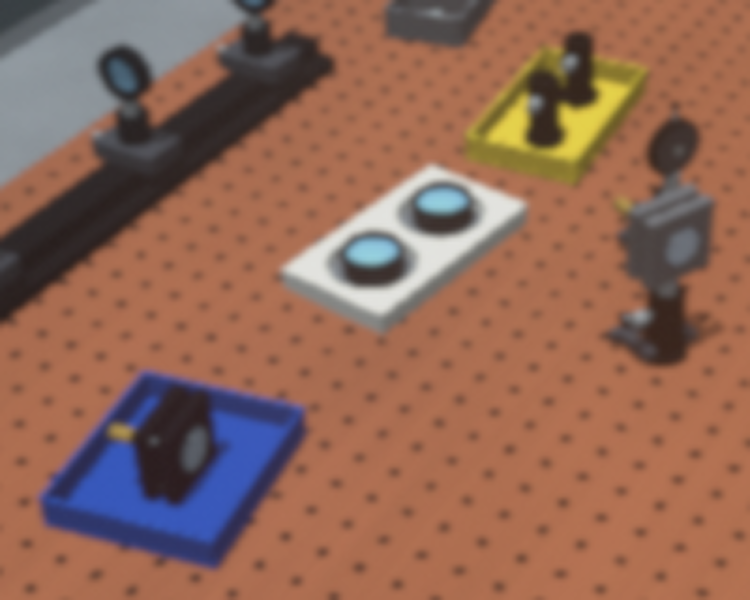

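Both views agree. Each lens lies flat and centred in its well, both holders are upright in the yellow tray, and the mount is upright in the blue tray. All measured heights match the expected ones.

```bash
python3 -c "
from workcell import r
print(r.job_done())"
```

```text
the job is handed in; nothing more can be done
None
```

I put all five optics away and handed the job in at about 28 s of the 128 s: lenses flat in their wells, post holders and mirror mount upright in their trays, bolted mirror and iris left alone. My final pictures agreed with this, but the hand-in returned no verdict.

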